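# Snug a wooden box in the squaring jig and spin its wing nut down

## Robot

A 6-joint arm with a two-finger parallel gripper is mounted at the origin on the work surface. World frame = base frame: x ahead of the robot, y to its left, z up, the work surface at z = 0. Lengths are in m, angles in rad, forces in N, time in s.
With the tool pointing down it reaches from about 0.425 to 0.925 m from the base axis. Payload 12.5 kg.
Tool frame: the origin (TCP) lies midway between the tips of the shut fingers; the grasp point (between the pads) lies 19 mm behind it; y points along the fingers, x is the direction in which the jaws open and shut, and the axes are right-handed (so a half turn about y gives the same grasp; the last joint's range is limited). The gripper opens to 85 mm and grips with 20 to 120 N. Pads are 22 mm wide; open, the fingers measure 114 mm over their backs; the gripper's body (76 mm by 85 mm) begins 54 mm behind the grasp point. The pads swing forward as they close: fully open they stand 13 mm farther back than shut.
Start: joints at [-1.456, 0.491, 1.559, -0, 1.092, -0.106], TCP at [0.137, -0.61, 0.231] pointing down, gripper open.
Joint ranges: [-3.1, 3.1], [-0.84, 2.19], [0.05, 2.79], [-1.13, 4.28], [0.06, 2.93], [-2.69, 2.69]. Speed limits (rad/s): [2.22, 2.22, 2.79, 3.14, 3.14, 3.14].

## Interface

Orientations are given as [roll, pitch, yaw] about the fixed x, y, z axes, in that order (R = Rz(yaw) Ry(pitch) Rx(roll)).
In Python, from plant import ctrl, vision, workorder, models gives the robot as it stands.
- The arm moves only by the tool servo_tool, never from a script. Its argument "motion" is text: rows parted by semicolons, each of 6 numbers parted by spaces: the shift along the tool's x, y, z in m, then the turn, a rotation vector about the tool's x, y, z in degrees. A call has 1 to 8 rows; each row is the pose to reach, as a shift and turn from the pose commanded when the call began, along the tool's axes at that moment; what a row does not reach only later rows make up. A row lasts 1/8 s, in which the tool goes at most 62.5 mm and 10.7 degrees, less where a joint would pass 70% of its speed; a pose out of reach is approached as far as the arm can. A call with a gripper value outside its range is refused whole. "claw" is the finger opening in m, from 0 to 0.0854, set as the call begins (left out, the last holds). The fingers move at their own pace and stop on an object; "newtons" is the grip in N (left out, the last holds). Time passes only in rows, so rows that repeat a pose let the fingers close. It gives the time, the measured TCP pose, the force and the opening at its end, in the units of the state.
- ctrl.get_obs(): the state, without advancing time (a new reading comes with each control period).
- vision.grab_frame(name): name is "scene" or "top" or "wrist"; returns a dict with "pixels" (480x640x3 uint8, red, green, blue), "fx", "fy", "cx", "cy" (pixels), "cam_to_world" (4x4, takes a point from camera to world coordinates). Camera axes: x right, y up, looking along -z (the intrinsics and any distortion apply to the point x, -y, -z); pixel columns grow to the right and rows downward; lengths in m; the calibration is good to about 2 mm. A picture is of the moment at which its call begins. There is no depth.
- workorder.finish_job(): hands the job in, once; it reports no verdict.
Trained networks look in the newest picture that a camera, given by its name, has taken for a name from the list of things; names that differ only in an ending like _2 or _b are one class to them, and where a whole thing is asked for, a point or a joint stands for the part that bears it (a point fixed in the world has none). Each returns a list of dicts, best first, with "p" (0 to 1); they miss things now and then, are a little off and sometimes report something else, mostly with a low value. They report only what shows in the picture. A call takes as long as a camera call. They do not tell look-alikes from the thing itself.
- models.recognise(target, camera): "position" ([column, row] as shares, 0 to 1, of the picture: columns of its width, rows of its height, amid what is visible of it).
- models.place_of(target, camera): "position" ([column, row] as shares, 0 to 1, of the picture: columns of its width, rows of its height: a listed point, or the origin of a listed thing).
The state is a dict: "time": time; "joint_positions": joint angles; "dq": joint speeds; "joint_efforts": joint torques, N m; "ee_pos": TCP position; "ee_rot": TCP orientation; "wrist_force": force on the tool from outside, world axes, zero at the start; "torque": the same for the moment, N m; "grip_width": finger opening in m.
Only numpy, scipy, OpenCV 4.12 (cv2) and the standard library are available. Lean on these libraries where they do the work, as an engineer would, in place of code of your own. Each camera call takes 0.05 s, during which the arm holds its last target.

## Task

With a fingertip, push the jig's sliding fence along its track until the lidded wooden box is held snugly between the fence and the fixed end stop; only then lock the fence by spinning its loose wing nut clockwise (seen from above), stroke after stroke of a fingertip against its wings, until it is all the way down and stops. Do not pinch or force the wing nut, do not lift the box, leave the fence snug and everything else on the bench where it is, and finish with the hand clear.

Things in the scene. Friction and masses are not known exactly. Their poses are not given: they have to be found in the camera images.
- jig: Squaring jig, fixed to the bench: pale wooden board 200 mm (its x) by 480 mm (its y), 20 mm thick. Origin on the underside; z up; +y runs along the aluminium track towards the fixed end stop; the board covers x -100..100, y -210..270. End stop: wooden wall 150 mm wide in x, its working face at y = 170 mm, top at z = 80 mm.
- fence (a joint): Slide of the aluminium fence (foot block plus upright plate) along the jig's +y, in m: 0 = fully open, larger = nearer the end stop, range 0 to 0.13; 0.110 with the box snug and square between fence and end stop. Stays where left; about 5 N of friction. At value f (mm) the wing nut's axis is at x = 0, y = f-112 in the jig's frame.
- fence_push (a point): Middle of the flat outer end of the fence's foot (end face 60 mm wide, 20 mm high, looking to the jig's -y), 10 mm above the board's top: a place to push from. In the jig's frame it is at x = 0, y = f-152 mm, z = 30 mm. The foot runs 82 mm from here towards +y, its top 40 mm above the bench.
- fence_top (a point): Middle of the top edge of the fence's upright plate, 80 mm above the bench. The plate is 130 mm wide (jig's x) and 10 mm thick; this point is 5 mm behind its box-side face, which is at y = f-60 mm in the jig's frame. The plate's back stands 42 mm from the wing nut's axis on the +y side; the nut's other sides are open.
- wingnut (a joint): Turn of the black wing nut on the fence's upright stud, in rad, growing clockwise seen from above (the tightening direction): starts well below 9.0, and 9.0 is fully down on the fence, where it stops. Turns easily (about 0.02 N m) and stays where left. It sinks 0.8 mm per rad (5 mm a turn), 7.2 mm in all from 0 to 9.0. The winged head is sprung on the nut (about 1 N m per rad): at the stop the wings give a little and spring back.
- nut_center (a point): Point on the wing nut's axis at the mid-height of its wings (fully down: 55 mm above the bench). Hub radius 13 mm, 22 mm high. Two opposite flat wings, 7 mm thick, reaching from the hub to 36 to 38 mm from the axis, 19 mm high, so they span 9.5 mm above and below this point (and their rounded ends are alike).
- wing_tip (a point): Tip of one of the two wings, 36 mm from the axis, at the wings' mid-height; the other wing points exactly the other way.
- keepbox: The loose lidded pale wooden box on the jig between fence and end stop, 120 x 120 x 52 mm, about 0.45 kg; origin at the centre of its underside, z up. It starts a little short of the end stop and slightly askew; snug, its origin lies at y = 110 mm in the jig's frame.
- rule: Bystander: steel rule 25 x 150 x 4 mm lying on the jig's board along its +x edge; origin at the centre of its underside.
- tin: Bystander: small tin, 48 mm across, 50 mm high, standing on the board behind the end stop; origin under its centre.
- glue: Bystander: white glue bottle, 52 mm across, 150 mm high; origin under its centre.
- tape: Bystander: roll of tape lying flat, 96 mm across, 24 mm high; origin under its centre.
- brush: Bystander: hand brush lying flat on the bench; origin near its middle, underneath.
- smallbox: Bystander: small wooden box 90 x 70 x 55 mm; origin at the centre of its underside.
- mug: Bystander: white mug, 76 mm across, 90 mm high; origin under its centre.
Not all that is in view belongs to the job. Leave any pink or purple look-alike of the keepbox alone.

How it is judged:
By the outcome, as a careful person would: the job done as asked, in the order asked, and still so for the second after the job is handed in, with the robot touching nothing.
It also fails if it takes over 58 s, if anything falls off the work surface, if the arm or the gripper's body presses on something with over 40 N, if the wrist force passes 120 N, or if a joint passes its speed limit or range.

## Working session

There is one attempt and no reset: what is moved stays moved. The work goes in short steps, Python scripts to look and compute and a tool call to move; the robot and the scene stay as the last step left them, time stands still between calls to the robot, and variables do not carry over. Pictures are saved under pics/ and viewed, and the job is handed in when it is done.

Besides the shell and the picture viewer there is one more tool, called as a command line: name --argument value ..., lists and objects as JSON in quotes. servo_tool: Moves the arm, as the interface text tells. Its arguments: {"type":"object","properties":{"motion":{"type":"string"},"claw":{"type":"number"},"newtons":{"type":"number"}},"required":["motion"]}

```bash
mkdir -p pics; ls; cat > h.py <<'E'
import numpy as np, cv2
from plant import ctrl, vision, workorder, models
def grab(n,save=None):
    f=vision.grab_frame(n)
    if save: cv2.imwrite('pics/'+save,cv2.cvtColor(np.asarray(f['pixels']),cv2.COLOR_RGB2BGR))
    return f
def ray(f,uv):
    T=np.array(f['cam_to_world']); d=np.array([(uv[0]-f['cx'])/f['fx'],-(uv[1]-f['cy'])/f['fy'],-1.])
    return T[:3,3],T[:3,:3]@d
def atz(f,uv,z):
    o,d=ray(f,uv); return o+d*(z-o[2])/d[2]
def proj(f,p):
    T=np.array(f['cam_to_world']); q=T[:3,:3].T@(np.array(p)-T[:3,3])
    return np.array([f['cx']+f['fx']*q[0]/-q[2], f['cy']-f['fy']*q[1]/-q[2]])
E
python3 - <<'E'
from h import *
np.set_printoptions(precision=4,suppress=True)
o=ctrl.get_obs(); print(o)
for n in ['scene','top','wrist']:
    f=grab(n,n+'0.png'); print(n,{k:v for k,v in f.items() if k!='pixels'})
    for t,z in [('jig',0),('fence_push',.03),('fence_top',.08),('nut_center',.06),('wing_tip',.06),('keepbox',.02),('rule',.02),('tin',.02)]:
        r=models.place_of(t,n)
        for q in r[:3]:
            uv=np.array(q['position'])*[640,480]; print(t,round(q['p'],2),uv.round(1),atz(f,uv,z).round(4))
E
```

```text
pics
{'time': 0.0, 'joint_positions': array([-1.4556,  0.4916,  1.5595, -0.    ,  1.0917, -0.1056]), 'dq': array([ 0.0004,  0.    , -0.0005, -0.0006, -0.0008, -0.0008]), 'joint_efforts': array([ -0.0036, -61.8459, -26.1599,  -0.0002,   0.004 ,   0.    ]), 'ee_pos': array([ 0.1369, -0.6096,  0.2307]), 'ee_rot': array([-1.5707,  0.0011, -1.35  ]), 'wrist_force': array([-0.0628,  0.3487,  0.3865]), 'torque': array([ 0.0598, -0.0015,  0.015 ]), 'grip_width': 0.08508521472929226}
scene {'fx': 493.8024389503352, 'fy': 493.8024389503352, 'cx': 320.1581225362073, 'cy': 237.88623008463276, 'cam_to_world': array([[-0.314 , -0.7547,  0.576 ,  1.3001],
       [ 0.9494, -0.2472,  0.1938,  0.2581],
       [-0.0039,  0.6077,  0.7942,  1.0423],
       [ 0.    ,  0.    ,  0.    ,  1.    ]])}
jig 0.91 [306.5 252.5] [ 0.6006 -0.0149  0.    ]
fence_push 0.64 [271.6 224.6] [ 0.5639 -0.1244  0.03  ]
fence_top 0.73 [296.7 229.9] [ 0.5967 -0.0399  0.08  ]
nut_center 0.49 [280.2 224.5] [ 0.5786 -0.0923  0.06  ]
wing_tip 0.78 [299.3 229.7] [ 0.5793 -0.04    0.06  ]
wing_tip 0.46 [306.4 254.5] [0.6467 0.0025 0
[... 880 characters left out ...]
4 [345.  234.8] [ 0.5855 -0.0847  0.06  ]
nut_center 0.21 [176.  224.6] [0.6071 0.4144 0.06  ]
wing_tip 0.6 [328.7 236.5] [ 0.5797 -0.0366  0.06  ]
keepbox 0.94 [291.9 296.8] [0.4004 0.0698 0.02  ]
keepbox 0.7 [222.6 289.3] [0.4193 0.2775 0.02  ]
keepbox 0.7 [461.9 326.1] [ 0.3215 -0.4398  0.02  ]
rule 0.67 [362.8 214.8] [ 0.6516 -0.1405  0.02  ]
tin 0.48 [245.  223.4] [0.6189 0.2163 0.02  ]
wrist {'fx': 425.9561493585634, 'fy': 425.9561493585634, 'cx': 326.0527508672128, 'cy': 235.67757761987804, 'cam_to_world': array([[ 0.2186,  0.9313,  0.2913,  0.2121],
       [-0.9758,  0.2084,  0.0661, -0.5928],
       [ 0.0008, -0.2987,  0.9544,  0.3729],
       [ 0.    ,  0.    ,  0.    ,  1.    ]])}
```

View pics/scene0.png

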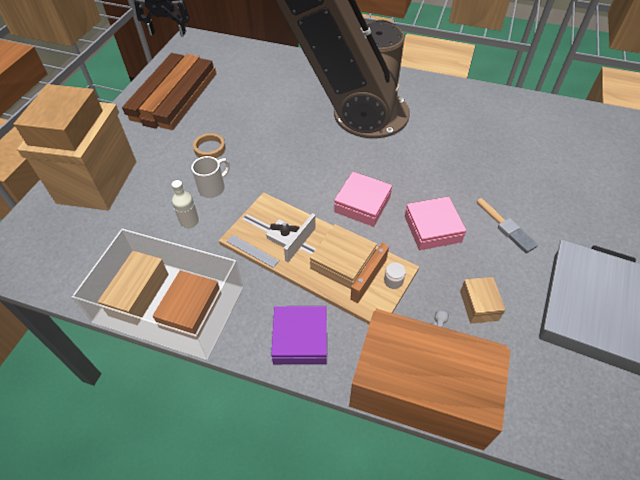

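View pics/top0.png

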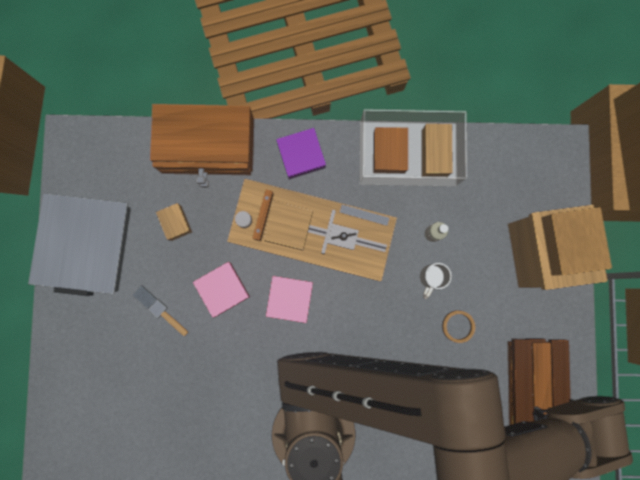

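```bash
python3 -c "
import cv2
a=cv2.imread('pics/scene0.png')[170:320,210:420]; cv2.imwrite('pics/s0c.png',cv2.resize(a,None,fx=3.8,fy=3.8,interpolation=cv2.INTER_CUBIC))
a=cv2.imread('pics/top0.png')[180:300,210:390]; cv2.imwrite('pics/t0c.png',cv2.resize(a,None,fx=4.4,fy=4.4,interpolation=cv2.INTER_CUBIC))
"
```

```text
(no output)
```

View pics/s0c.png

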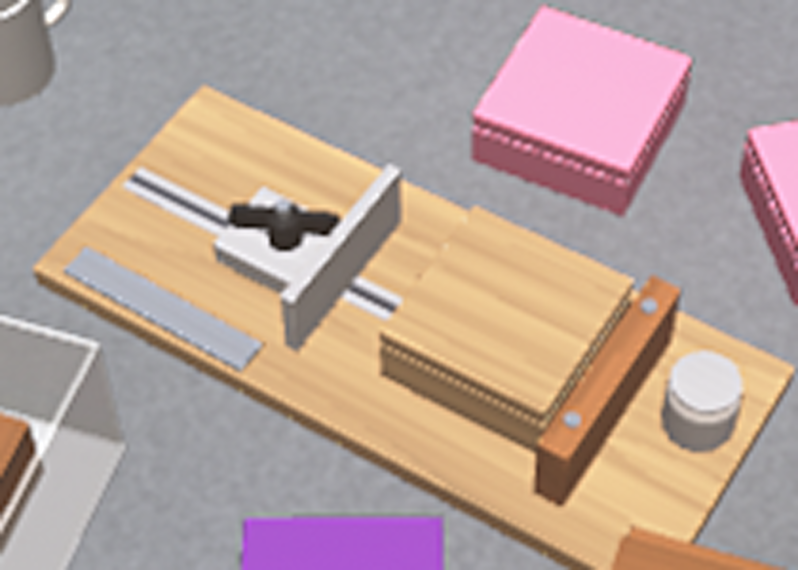

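View pics/t0c.png

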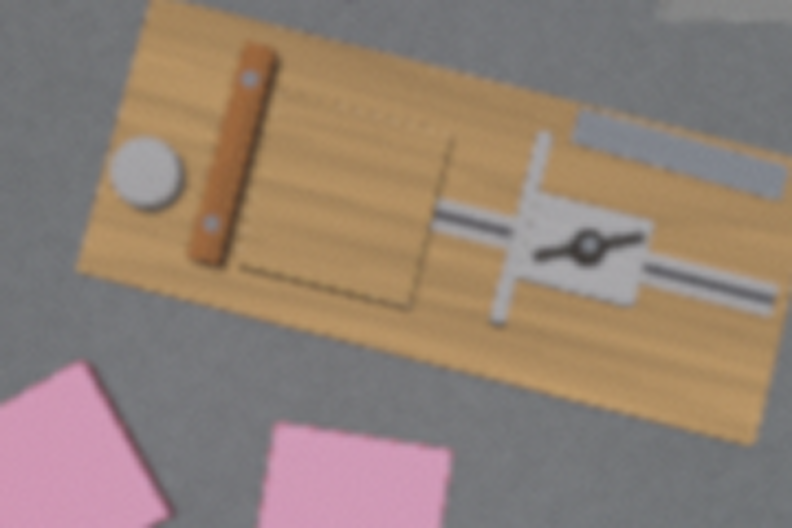

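The scene picture shows the jig with the fence at about (290,228), nut at about (284,228) and box at about (345,250). The pink boxes at (363,197) and (435,222) and the purple one at (300,335) are look-alikes. Next I'll fit the jig pose from visible corners in both cameras.

```bash
cat > fit.py <<'E'
from h import *
from scipy.optimize import least_squares
np.set_printoptions(precision=4,suppress=True)
S=lambda u,v:(210+(u+.5)/3.8-.5,170+(v+.5)/3.8-.5)
Tt=lambda u,v:(210+(u+.5)/4.4-.5,180+(v+.5)/4.4-.5)
fs=grab('scene');ft=grab('top')
# jig-frame pts as function of f
obs=[(ft,Tt(148,-3),lambda f:(.1,.27,.02)),(ft,Tt(78,270),lambda f:(-.1,.27,.02)),(ft,Tt(753,443),lambda f:(-.1,-.21,.02)),
(fs,S(205,85),lambda f:(-.1,-.21,.02)),(fs,S(37,270),lambda f:(.1,-.21,.02)),(fs,S(793,370),lambda f:(-.1,.27,.02)),
(ft,Tt(653,222),lambda f:(.03,f-.152,.04)),(ft,Tt(635,304),lambda f:(-.03,f-.152,.04)),
(ft,Tt(545,132),lambda f:(.065,f-.065,.08)),(ft,Tt(498,322),lambda f:(-.065,f-.065,.08)),
(fs,S(217,240),lambda f:(.03,f-.152,.04)),(fs,S(264,188),lambda f:(-.03,f-.152,.04)),
(fs,S(289,294),lambda f:(.065,f-.065,.08)),(fs,S(393,170),lambda f:(-.065,f-.065,.08))]
def w(p,q):
    c,s=np.cos(p[2]),np.sin(p[2]); return (p[0]+c*q[0]-s*q[1],p[1]+s*q[0]+c*q[1],q[2])
def res(p,cams=None): return np.concatenate([proj(o[0],w(p,o[2](p[3])))-o[1] for o in obs if cams is None or o[0] is cams])
for c in (None,ft,fs):
    r=least_squares(lambda p:res(p,c),[.6,-.013,-.24,.02],loss='soft_l1'); print(r.x, res(r.x,c).round(1).tolist())
E
python3 fit.py
```

```text
[ 0.5989 -0.014  -0.2333  0.0454] [0.0, -1.1, -1.3, 0.2, -0.3, 0.3, -0.5, -0.4, -1.2, -0.8, 1.2, -1.5, -0.0, -0.3, -0.7, 0.4, -0.2, -0.2, -0.5, -0.5, -1.2, 0.7, -0.4, -0.9, -0.8, 0.9, 0.5, -1.5]
[ 0.5984 -0.0154 -0.2288  0.0457] [0.2, -0.6, -0.8, 0.7, 0.3, 0.2, 0.3, -0.3, -0.3, 0.4, 0.0, -0.1, -0.0, -0.3]
[ 0.6005 -0.0128 -0.2398  0.0457] [0.2, -0.1, -0.9, -0.6, 1.5, -0.2, -0.8, 1.1, 0.1, -0.5, -0.6, 1.4, 1.0, -0.9]
```

servo_tool --motion "-0.343 0 0.515 0 -64 0;-0.343 0 0.515 0 -64 0;-0.343 0 0.515 0 -64 0;-0.343 0 0.515 0 -64 0;-0.343 0 0.515 0 -64 0;-0.343 0 0.515 0 -64 0;-0.343 0 0.515 0 -64 0;-0.343 0 0.515 0 -64 0" --claw 0 --newtons 40

```text
time: 2.45
ee_pos: [0.4835, -0.2466, 0.2315]
ee_rot: [-1.571, -0.001, -0.233]
wrist_force: [-0.2, -1.3, 0.2]
grip_width: 0.0
```

servo_tool --motion "0.059 0 0.100 0 0 0;0.059 0 0.100 0 0 0;0.059 0.05 0.100 0 0 0;0.059 0.1 0.100 0 0 0;0.059 0.14 0.100 0 0 0;0.059 0.14 0.100 0 0 0"

```text
time: 3.2
ee_pos: [0.5616, -0.1641, 0.0891]
ee_rot: [-1.57, 0.005, -0.233]
wrist_force: [0.1, -0.8, 1.0]
grip_width: -0.0002
```

```bash
cat > look.py <<'E'
import sys
from h import *
np.set_printoptions(precision=4,suppress=True)
J=np.array([.5993,-.014]);ph=-.234
def tojig(p):
    d=np.array(p)[:2]-J; c,s=np.cos(ph),np.sin(ph); return np.array([c*d[0]+s*d[1],-s*d[0]+c*d[1],p[2]])
def toworld(q):
    c,s=np.cos(ph),np.sin(ph); return np.array([J[0]+c*q[0]-s*q[1],J[1]+s*q[0]+c*q[1],q[2]])
if __name__=='__main__':
    o=ctrl.get_obs(); print(o['time'],tojig(o['ee_pos']),o['ee_rot'],o['wrist_force'])
    for n in sys.argv[2:]:
        f=grab(n); im=cv2.cvtColor(np.asarray(f['pixels']),cv2.COLOR_RGB2BGR)
        cv2.imwrite('pics/%s_%s_full.png'%(n,sys.argv[1]),im)
        if n!='wrist':
            a=im[170:320,210:410] if n=='scene' else im[180:300,230:390]
            im=cv2.resize(a,None,fx=4,fy=4,interpolation=cv2.INTER_CUBIC)
        cv2.imwrite('pics/%s_%s.png'%(n,sys.argv[1]),im)
E
python3 look.py 1 scene wrist
```

```text
3.2 [-0.0018 -0.1548  0.0891] [-1.5701  0.0049 -0.233 ] [ 0.1073 -0.8052  1.0425]
```

View pics/scene_1.png

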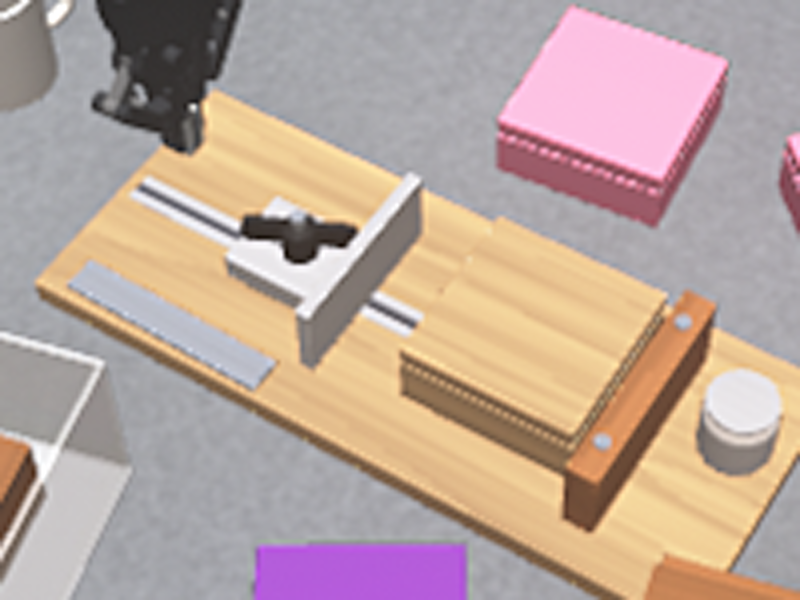

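View pics/wrist_1.png

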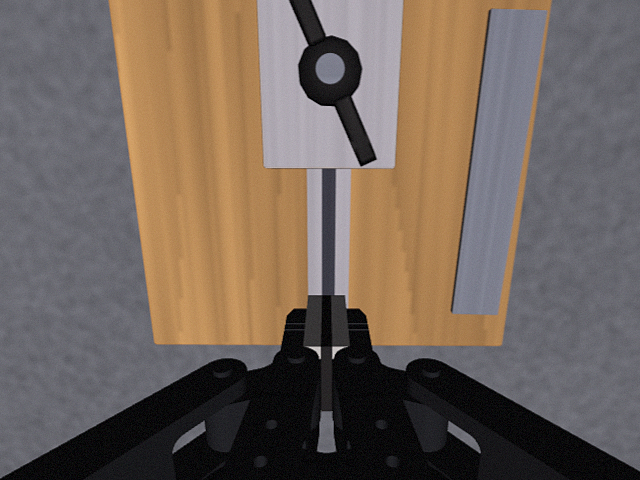

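servo_tool --motion "0.001 0.04 0 0 0 0;0.001 0.062 0 0 0 0;0.001 0.062 0.02 0 0 0;0.001 0.062 0.032 0 0 0;0.001 0.062 0.042 0 0 0;0.001 0.062 0.052 0 0 0;0.001 0.062 0.062 0 0 0;0.001 0.062 0.072 0 0 0"

```text
time: 4.3
ee_pos: [0.5814, -0.0948, 0.0308]
ee_rot: [-1.572, -0.003, -0.233]
wrist_force: [-0.1, -5.0, 4.2]
grip_width: 0.0002
```

```bash
python3 look.py 2 wrist
```

```text
4.3 [ 0.0013 -0.0827  0.0308] [-1.5715 -0.003  -0.2326] [-0.091  -4.9912  4.2483]
```

View pics/wrist_2.png

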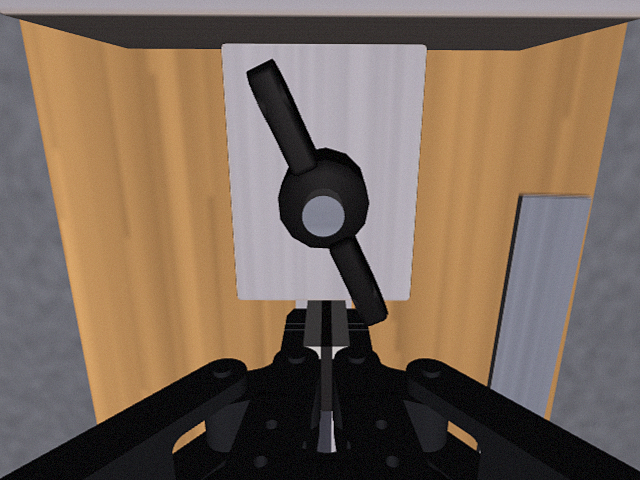

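servo_tool --motion "0 0 0.006 0 0 0;0 0 0.012 0 0 0;0 0 0.016 0 0 0;0 0 0.02 0 0 0;0 0 0.022 0 0 0;0 0 0.024 0 0 0;0 0 0.024 0 0 0"

```text
time: 5.22
ee_pos: [0.5865, -0.0719, 0.0302]
ee_rot: [-1.571, -0.002, -0.233]
wrist_force: [-0.3, -6.3, 4.5]
grip_width: -0.0004
```

```bash
python3 look.py 3 scene
```

```text
5.225 [ 0.001  -0.0593  0.0302] [-1.5713 -0.0021 -0.2329] [-0.2745 -6.2739  4.4885]
```

View pics/scene_3.png

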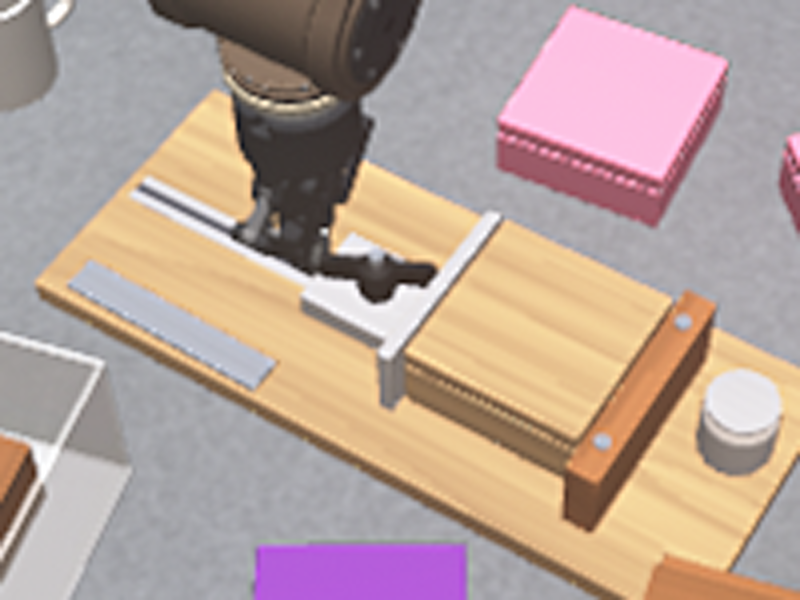

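The scene picture shows the fence at about (440,285) near the box, with a small gap left at the end stop. I'll carry on slowly.

servo_tool --motion "0 0 0.001 0 0 0;0 0 0.002 0 0 0;0 0 0.003 0 0 0;0 0 0.004 0 0 0;0 0 0.005 0 0 0;0 0 0.005 0 0 0"

```text
time: 6.02
ee_pos: [0.5876, -0.0672, 0.0302]
ee_rot: [-1.571, -0.002, -0.233]
wrist_force: [0.2, -6.7, 3.8]
grip_width: -0.0002
```

servo_tool --motion "0 0 0.001 0 0 0;0 0 0.001 0 0 0;0 0 0.002 0 0 0;0 0 0.002 0 0 0"

```text
time: 6.52
ee_pos: [0.5877, -0.067, 0.0302]
ee_rot: [-1.573, -0.002, -0.233]
wrist_force: [-4.1, -22.4, 4.6]
grip_width: 0.0
```

servo_tool --motion "0 0 -0.001 0 0 0;0 0 -0.01 0 0 0;0 0 -0.025 0 0 0;0 -0.04 -0.03 0 0 0;0 -0.07 -0.03 0 0 0;0 -0.07 -0.03 0 0 0"

```text
time: 7.28
ee_pos: [0.5812, -0.0945, 0.1013]
ee_rot: [-1.571, -0.004, -0.233]
wrist_force: [-0.1, -0.4, -1.1]
grip_width: -0.0001
```

```bash
python3 look.py 4 scene top wrist
```

```text
7.275 [ 0.0011 -0.0825  0.1013] [-1.5709 -0.0036 -0.2333] [-0.0637 -0.4413 -1.0901]
```

View pics/scene_4.png

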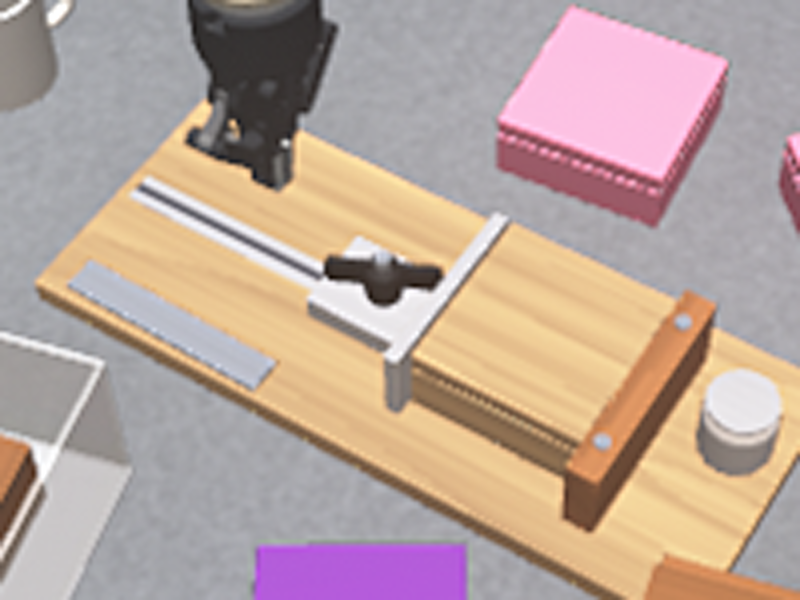

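View pics/wrist_4.png

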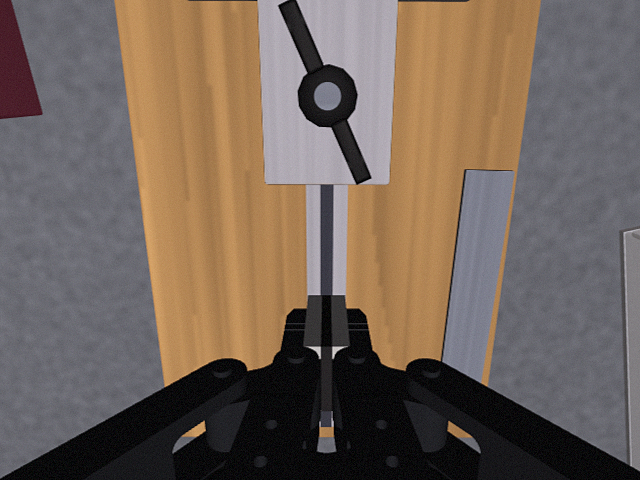

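View pics/top_4.png

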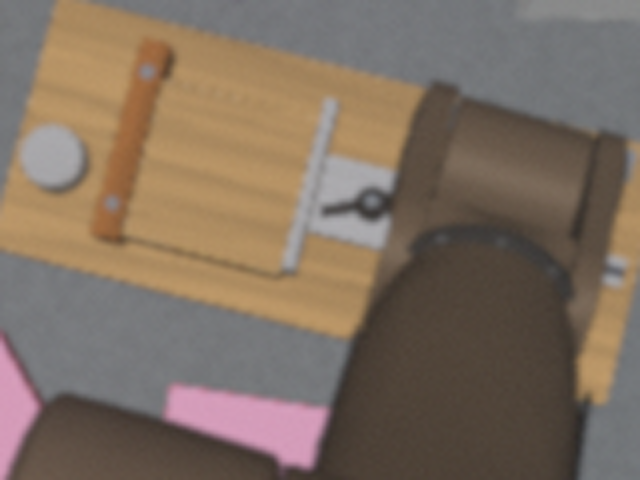

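The box looks square and seated, with the fence snug (22 N at the stop). Next comes the first nut stroke, and I'll generate its waypoints.

```bash
cat > st.py <<'E'
import numpy as np,sys
def c(b,s=27,a=7,h=11,t=3.5):
    b=np.radians(b);u=np.array([np.cos(b),np.sin(b)]);n=np.array([-np.sin(b),np.cos(b)])
    d=t+a*abs(n[0])+h*abs(n[1]); return s*u+d*n
b0,b1,k=map(float,sys.argv[1:4])
for b in np.linspace(b0,b1,int(k)+1): print(round(b),c(b).round(0))
E
python3 st.py 10 -240 25
```

```text
10 [24. 20.]
0 [27. 14.]
-10 [29. 11.]
-20 [31.  6.]
-30 [32.  1.]
-40 [31. -5.]
-50 [ 30. -10.]
-60 [ 27. -16.]
-70 [ 22. -21.]
-80 [ 17. -24.]
-90 [ 11. -27.]
-100 [  7. -29.]
-110 [  4. -30.]
-120 [ -0. -31.]
-130 [ -5. -31.]
-140 [-10. -30.]
-150 [-15. -28.]
-160 [-20. -24.]
-170 [-24. -20.]
-180 [-27. -15.]
-190 [-29. -11.]
-200 [-31.  -6.]
-210 [-32.  -1.]
-220 [-31.   5.]
-230 [-30.  10.]
-240 [-27.  16.]
```

servo_tool --motion "0.038 0 0.04 0 0 0;0.038 0 0.075 0 0 0;0.038 0.02 0.075 0 0 0;0.038 0.049 0.075 0 0 0;0.038 0.049 0.075 0 0 0"

```text
time: 8.05
ee_pos: [0.6333, -0.0294, 0.0474]
ee_rot: [-1.571, 0.006, -0.233]
wrist_force: [-0.3, 0.7, 0.0]
grip_width: -0.0003
```

```bash
python3 look.py 5 scene wrist
```

```text
8.05 [ 0.0366 -0.0071  0.0474] [-1.5713  0.0055 -0.2328] [-0.2579  0.6928  0.0024]
```

View pics/scene_5.png

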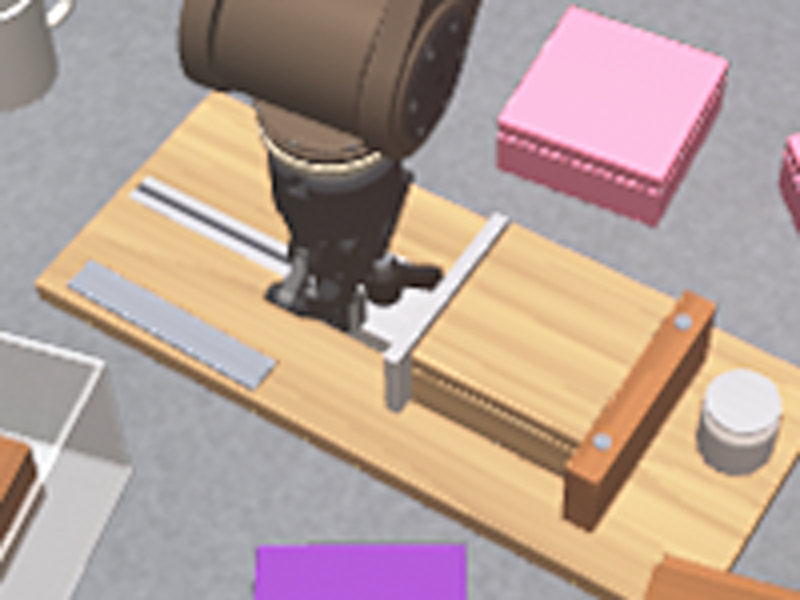

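View pics/wrist_5.png

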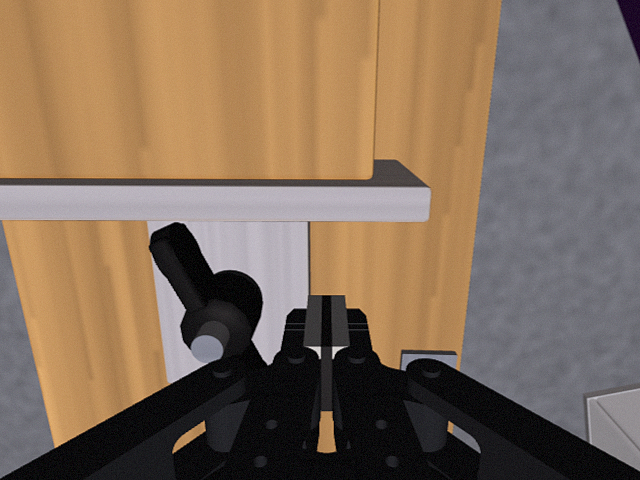

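servo_tool --motion "-0.005 -0.003 -0.001 0 0 0;-0.009 -0.003 -0.012 0 0 0;-0.014 -0.003 -0.017 0 0 0;-0.019 -0.003 -0.020 0 0 0;-0.025 -0.003 -0.023 0 0 0;-0.029 -0.003 -0.025 0 0 0;-0.032 -0.003 -0.026 0 0 0;-0.036 -0.003 -0.027 0 0 0"

```text
time: 9.15
ee_pos: [0.5935, -0.0476, 0.0532]
ee_rot: [-1.571, -0.0, -0.233]
wrist_force: [0.7, 0.3, -0.5]
grip_width: 0.0004
```

```bash
python3 look.py 6 wrist
```

```text
9.15 [ 0.0021 -0.034   0.0532] [-1.5709 -0.0001 -0.2329] [ 0.7013  0.333  -0.4757]
```

View pics/wrist_6.png

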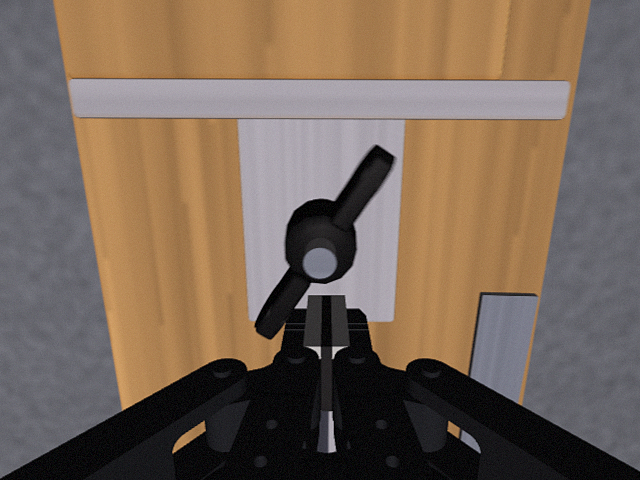

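servo_tool --motion "-0.005 0.002 0 0 0 0;-0.010 0.002 0.001 0 0 0;-0.015 0.002 0.003 0 0 0;-0.020 0.002 0.007 0 0 0;-0.024 0.002 0.011 0 0 0;-0.027 0.002 0.016 0 0 0;-0.029 0.002 0.020 0 0 0;-0.031 0.002 0.025 0 0 0"

```text
time: 10.2
ee_pos: [0.5692, -0.0158, 0.0513]
ee_rot: [-1.571, 0.0, -0.233]
wrist_force: [-0.2, -2.1, -0.0]
grip_width: 0.0001
```

```bash
python3 look.py 7 wrist
```

```text
10.2 [-0.0289 -0.0087  0.0513] [-1.5709  0.     -0.233 ] [-0.1592 -2.1399 -0.0383]
```

View pics/wrist_7.png

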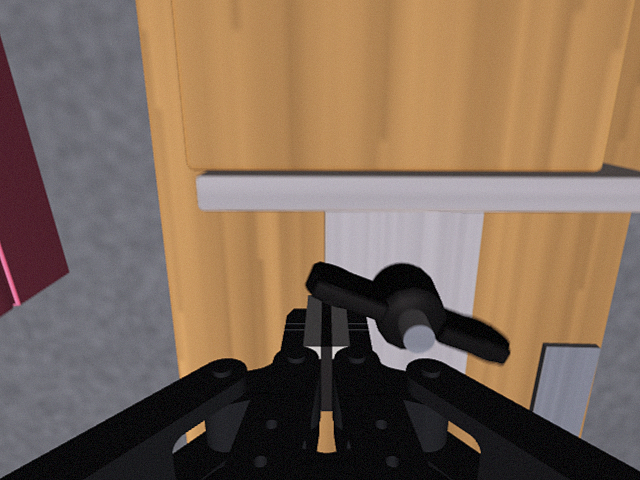

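servo_tool --motion "-0.002 0 -0.010 0 0 0;-0.002 -0.03 -0.012 0 0 0;0 -0.06 -0.010 0 0 0;0.035 -0.06 0.010 0 0 0;0.066 -0.06 0.020 0 0 0;0.066 -0.06 0.020 0 0 0;0.066 -0.03 0.020 0 0 0;0.066 0 0.020 0 0 0"

```text
time: 11.25
ee_pos: [0.6371, -0.0125, 0.0507]
ee_rot: [-1.571, 0.0, -0.233]
wrist_force: [0.3, 0.0, -0.8]
grip_width: -0.0001
```

```bash
python3 look.py 8 wrist
```

```text
11.25 [0.0364 0.0103 0.0507] [-1.5709  0.0002 -0.2333] [ 0.2806  0.0012 -0.8084]
```

View pics/wrist_8.png

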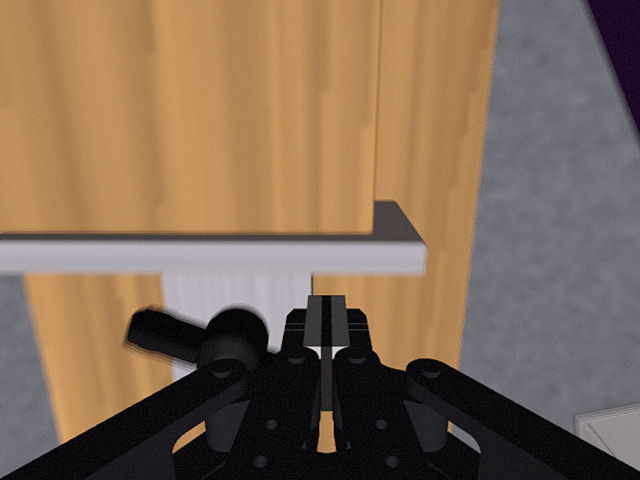

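servo_tool --motion "-0.005 0 -0.008 0 0 0;-0.005 0 -0.019 0 0 0;-0.006 0 -0.024 0 0 0;-0.009 0 -0.030 0 0 0;-0.014 0 -0.035 0 0 0;-0.019 0 -0.038 0 0 0;-0.025 0 -0.041 0 0 0;-0.029 0 -0.043 0 0 0"

```text
time: 12.3
ee_pos: [0.5995, -0.047, 0.0513]
ee_rot: [-1.571, 0.0, -0.233]
wrist_force: [0.1, 0.8, 0.1]
grip_width: -0.0001
```

servo_tool --motion "-0.003 0.001 -0.001 0 0 0;-0.007 0.001 -0.002 0 0 0;-0.012 0.001 -0.002 0 0 0;-0.017 0.001 -0.001 0 0 0;-0.022 0.001 0.001 0 0 0;-0.027 0.001 0.005 0 0 0;-0.031 0.001 0.009 0 0 0;-0.034 0.001 0.014 0 0 0"

```text
time: 13.3
ee_pos: [0.571, -0.0262, 0.0505]
ee_rot: [-1.572, -0.003, -0.233]
wrist_force: [5.6, -12.9, -3.2]
grip_width: -0.0002
```

```bash
python3 look.py 9 wrist
```

```text
13.3 [-0.0247 -0.0184  0.0505] [-1.5717 -0.0031 -0.2327] [  5.5629 -12.9171  -3.1594]
```

View pics/wrist_9.png

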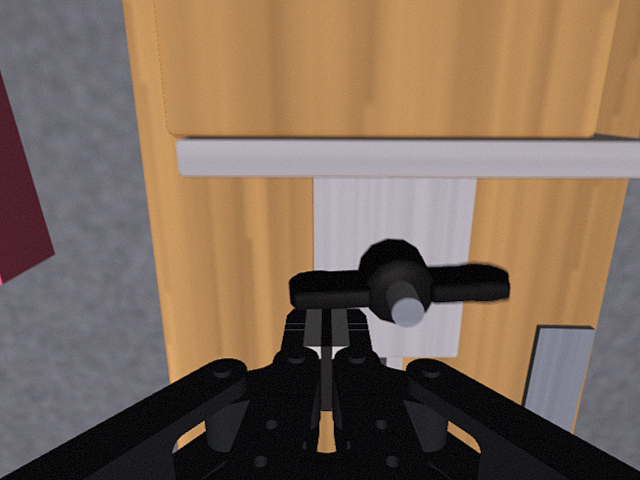

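servo_tool --motion "0.004 0 -0.006 0 0 0;0.004 0 -0.012 0 0 0;0.002 0 -0.018 0 0 0;0.002 0 -0.018 0 0 0"

```text
time: 13.85
ee_pos: [0.5674, -0.0435, 0.0502]
ee_rot: [-1.571, 0.001, -0.233]
wrist_force: [-0.0, 0.1, 0.2]
grip_width: 0.0002
```

```bash
python3 look.py 10 wrist scene
```

```text
13.85 [-0.0242 -0.0361  0.0502] [-1.5708  0.0006 -0.2334] [-0.0298  0.1347  0.1709]
```

View pics/wrist_10.png

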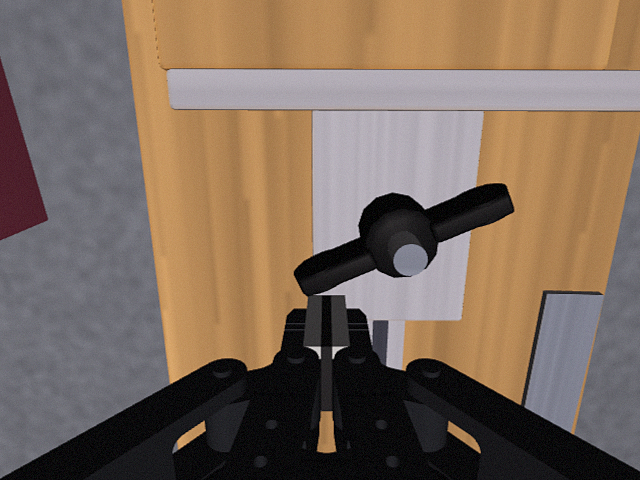

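View pics/scene_10.png

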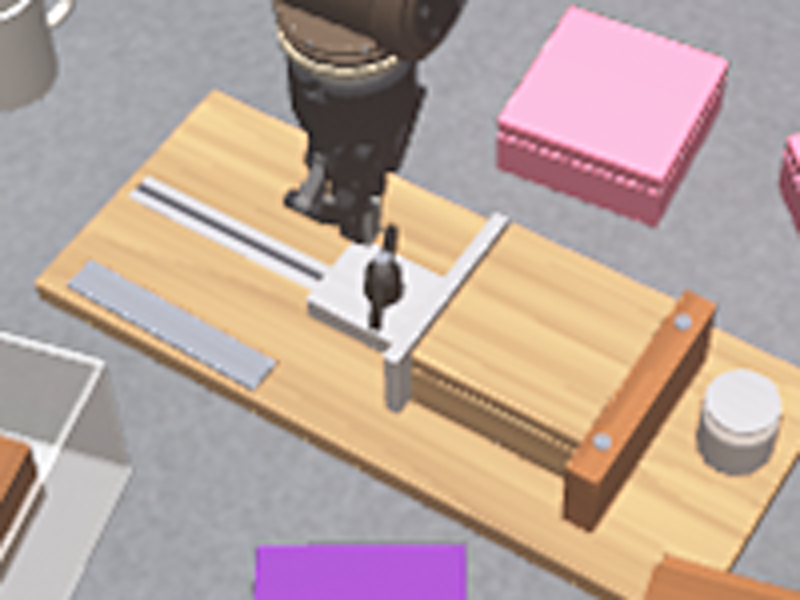

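The wing sprang back about 21° after I backed off, from about -178° to -157°, so it was on its stop. I'll do a light touch to confirm.

servo_tool --motion "0.003 0 0.004 0 0 0;0.003 0 0.007 0 0 0;0.003 0 0.009 0 0 0;0.003 0 0.010 0 0 0;0.003 0 0.010 0 0 0"

```text
time: 14.58
ee_pos: [0.5727, -0.0346, 0.0502]
ee_rot: [-1.571, 0.001, -0.233]
wrist_force: [-3.1, -4.9, 0.5]
grip_width: -0.0003
```

servo_tool --motion "0 0 -0.006 0 0 0;0 0 -0.015 0 0 0;0 -0.04 -0.025 0 0 0;0 -0.10 -0.04 0 0 0;0 -0.15 -0.08 0 0 0;0 -0.15 -0.12 0 0 0;0 -0.15 -0.12 0 0 0"

```text
time: 15.45
ee_pos: [0.5448, -0.1537, 0.201]
ee_rot: [-1.571, -0.002, -0.236]
wrist_force: [0.2, 1.1, -0.7]
grip_width: -0.0003
```

```bash
python3 look.py 11 wrist scene top
```

```text
15.45 [-0.0206 -0.1485  0.201 ] [-1.5711 -0.0016 -0.2362] [ 0.2374  1.0775 -0.7235]
```

View pics/wrist_11.png

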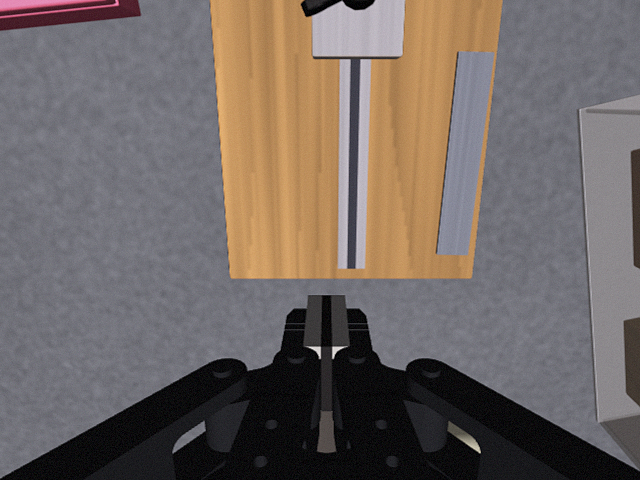

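View pics/scene_11_full.png

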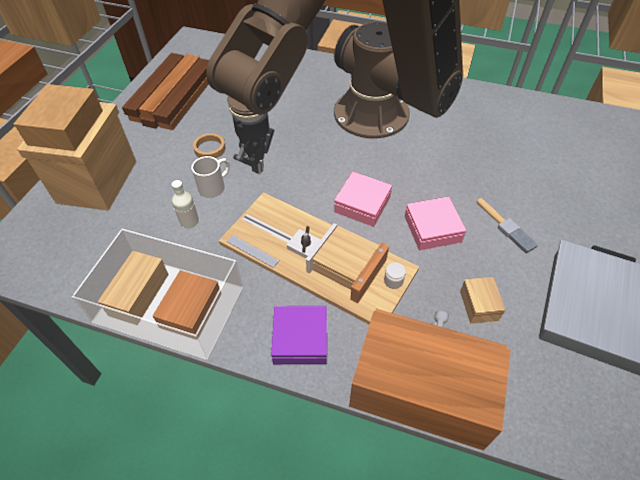

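View pics/top_11.png

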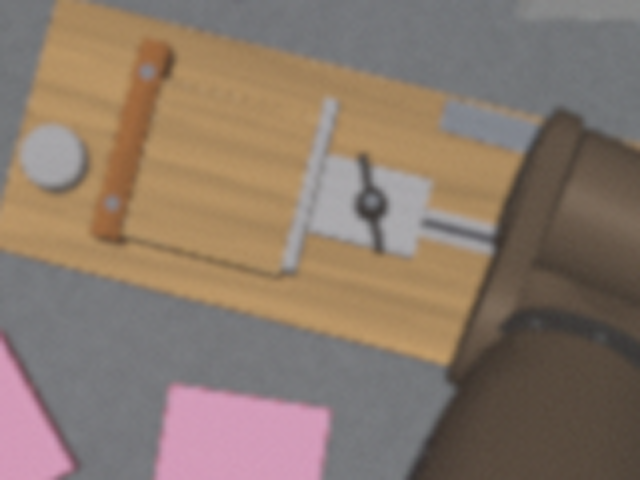

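servo_tool --motion "0 0 0 0 0 0;0 0 0 0 0 0;0 0 0 0 0 0"

```text
time: 15.98
ee_pos: [0.5455, -0.1508, 0.2002]
ee_rot: [-1.571, 0.0, -0.232]
wrist_force: [-0.0, 0.5, -0.2]
grip_width: -0.0001
```

```bash
python3 -c "
from h import *
print(workorder.finish_job()); print(ctrl.get_obs()['time'])"
```

```text
the job is handed in; nothing more can be done
None
the job is handed in; nothing more can be done
```

The fence is pushed snug and locked, and the job was handed in at about 16 s of the 58 s allowed.

**Fence:** I pushed the foot's end face with the shut fingertip until the box seated on the end stop. The force rose from about 7 N to 22 N with no further travel.

**Wing nut:** I then spun it clockwise in two fingertip strokes, about 280° in all, until it stopped. The second stroke ran a little past the stop and reached about 14 N before I backed off. The wings sprang back about 20°, which matches the stated head spring.

**Last checks:**
- **Stop confirmed:** a second, lighter touch met about 6 N right away. In the final top picture the wings were at the same angle they had sprung back to.
- **Fence and bench:** the fence and box look the same as before the nut was turned. The bystanders and look-alikes in view looked unmoved. The hand was clear at a height of 0.20 m.
- **Not measured:** I did not read the nut's height from the pictures, because the resolution was too coarse. That it is fully down rests on the forces and the spring-back. That the fence is fully home rests on the push force and the pictures.

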